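# Find the loose lamp arm by feel and set it aside for rework

## Task

Four lamp arms stand in the aluminium test rail; three are clamped and one has play in its socket, though they all look alike. Rock the arms gently sideways, never straining one, until you feel which one is loose; then draw that arm straight up out of the rail and lower it, without dropping it, fully home and upright into the well of the red rework stand. Leave the three clamped arms seated and everything else on the bench where it is.

Things in the scene. Friction and masses are not known exactly. Their poses are not given: they have to be found in the camera images.
- arm1_lamp (a point): Middle of the white cylindrical lamp of lamp arm 1 (leftmost, at the rail's +y end), the part to push and to hold: 30 mm diameter, 58 mm tall, upright; its top, the top of the arm, is 29 mm above this point. Below the lamp come a brass holder cup 29 mm wide, a 16 mm stem and a 42 mm round skirt. z is the arm's axis.
- arm1_seat (a point): Middle of the underside of arm 1's skirt, on its axis, 121 mm below the lamp's middle; rests on the rail's top at the start. Below it an 18 mm round brass shank with a hidden groove goes 50 mm down into the rail: the arm must rise 50 mm to come free. z points up the arm.
- arm1: Arm 1 as a whole (about 0.25 kg), origin at its seat point.
- arm1_shank: The shank of arm 1, out of sight in the rail; same origin and axes as the arm. If clamped, the lamp gives about 2 mm, and no more than 4 mm, under a 3 N sideways push, and the arm cannot be pulled out; over about 20 N sideways at the lamp, or a hard tug, strains it. If loose, the lamp tips and slides under less than 1.5 N for about 11 mm to either side, in any direction, then stops; the arm lifts out freely.
- arm2_lamp (a point): Middle of the white cylindrical lamp of lamp arm 2 (second from the +y end), the part to push and to hold: 30 mm diameter, 58 mm tall, upright; its top, the top of the arm, is 29 mm above this point. Below the lamp come a brass holder cup 29 mm wide, a 16 mm stem and a 42 mm round skirt. z is the arm's axis.
- arm2_seat (a point): Middle of the underside of arm 2's skirt, on its axis, 121 mm below the lamp's middle; rests on the rail's top at the start. Below it an 18 mm round brass shank with a hidden groove goes 50 mm down into the rail: the arm must rise 50 mm to come free. z points up the arm.
- arm2: Arm 2 as a whole (about 0.25 kg), origin at its seat point.
- arm2_shank: The shank of arm 2, out of sight in the rail; same origin and axes as the arm. If clamped, the lamp gives about 2 mm, and no more than 4 mm, under a 3 N sideways push, and the arm cannot be pulled out; over about 20 N sideways at the lamp, or a hard tug, strains it. If loose, the lamp tips and slides under less than 1.5 N for about 11 mm to either side, in any direction, then stops; the arm lifts out freely.
- arm3_lamp (a point): Middle of the white cylindrical lamp of lamp arm 3 (third from the +y end), the part to push and to hold: 30 mm diameter, 58 mm tall, upright; its top, the top of the arm, is 29 mm above this point. Below the lamp come a brass holder cup 29 mm wide, a 16 mm stem and a 42 mm round skirt. z is the arm's axis.
- arm3_seat (a point): Middle of the underside of arm 3's skirt, on its axis, 121 mm below the lamp's middle; rests on the rail's top at the start. Below it an 18 mm round brass shank with a hidden groove goes 50 mm down into the rail: the arm must rise 50 mm to come free. z points up the arm.
- arm3: Arm 3 as a whole (about 0.25 kg), origin at its seat point.
- arm3_shank: The shank of arm 3, out of sight in the rail; same origin and axes as the arm. If clamped, the lamp gives about 2 mm, and no more than 4 mm, under a 3 N sideways push, and the arm cannot be pulled out; over about 20 N sideways at the lamp, or a hard tug, strains it. If loose, the lamp tips and slides under less than 1.5 N for about 11 mm to either side, in any direction, then stops; the arm lifts out freely.
- arm4_lamp (a point): Middle of the white cylindrical lamp of lamp arm 4 (rightmost, at the rail's -y end), the part to push and to hold: 30 mm diameter, 58 mm tall, upright; its top, the top of the arm, is 29 mm above this point. Below the lamp come a brass holder cup 29 mm wide, a 16 mm stem and a 42 mm round skirt. z is the arm's axis.
- arm4_seat (a point): Middle of the underside of arm 4's skirt, on its axis, 121 mm below the lamp's middle; rests on the rail's top at the start. Below it an 18 mm round brass shank with a hidden groove goes 50 mm down into the rail: the arm must rise 50 mm to come free. z points up the arm.
- arm4: Arm 4 as a whole (about 0.25 kg), origin at its seat point.
- arm4_shank: The shank of arm 4, out of sight in the rail; same origin and axes as the arm. If clamped, the lamp gives about 2 mm, and no more than 4 mm, under a 3 N sideways push, and the arm cannot be pulled out; over about 20 N sideways at the lamp, or a hard tug, strains it. If loose, the lamp tips and slides under less than 1.5 N for about 11 mm to either side, in any direction, then stops; the arm lifts out freely.
- rail_top (a point): Middle of the top face of the fixed aluminium test rail: 60 mm deep (x), 325 mm long (y), 62 mm high. The arms stand on its middle line at y = +127.5, +42.5, -42.5 and -127.5 mm from this point (arms 1 to 4), 85 mm apart. Axes: y along the row, z up. Which arm is loose is drawn anew each time and cannot be seen.
- stand_mouth (a point): Middle of the mouth of the well in the fixed red rework stand, on its top face, 62 mm above the bench. The block is 84 x 84 mm; the well is square, 26 x 26 mm, 62 mm deep, open straight up. Seated, the arm's skirt underside lies at this point. z up.
- bottle: Bystander to leave alone: white plastic bottle with red cap, upright, 60 mm diameter, 130 mm tall.
- screwdriver: Bystander to leave alone: screwdriver with orange handle, lying.
- tape: Bystander to leave alone: blue ring (tape reel) lying flat, 90 mm outside, 24 mm tall.
- spares: Bystander to leave alone: closed cardboard box 120 x 90 x 60 mm.
Things that resemble listed ones, but are neither listed nor needed, are in the scene too. What is shaped like the arm2 but orange or purple is not meant. Leave any blue look-alike of the arm3 alone.

How it is judged:
By the outcome, as a careful person would: the job done as asked, in the order asked, and still so for the second after the job is handed in, with the robot touching nothing.
It also fails if it takes over 72 s, if anything falls off the work surface, if the arm or the gripper's body presses on something with over 40 N, if the wrist force passes 120 N, or if a joint passes its speed limit or range.

## Robot

A 6-joint arm with a two-finger parallel gripper is mounted at the origin on the work surface. World frame = base frame: x ahead of the robot, y to its left, z up, the work surface at z = 0. Lengths are in m, angles in rad, forces in N, time in s.
With the tool pointing down it reaches from about 0.35 to 0.85 m from the base axis. Payload 8.1 kg.
Tool frame: the origin (TCP) lies midway between the tips of the shut fingers; the grasp point (between the pads) lies 19 mm behind it (robot.grip_point_offset is the distance from the TCP to the grasp point, in m); z points along the fingers, y is the line along which they close (so a half turn about z gives the same grasp; the last joint's range is limited). The gripper opens to 93 mm and grips with 3 to 60 N. Pads are 15 mm wide; open, the fingers measure 128 mm over their backs; the gripper's body (75 mm by 188 mm) begins 65 mm behind the grasp point.
Start: joints at [-1.23, 0.13, 1.488, -0, 1.523, -0.085], TCP at [0.248, -0.546, 0.219] pointing down, gripper open.
Joint ranges: [-2.96, 2.96], [-0.89, 2.26], [0.02, 2.5], [-1.34, 4.48], [0, 2.73], [-2.66, 2.66]. Speed limits (rad/s): [2.39, 2.39, 2.79, 3.14, 3.14, 3.14].

## Interface

Orientations are given as a rotation vector (axis times angle).
In Python, from plant import robot, read_camera, job gives the robot as it stands.
- The arm moves only by the shell command python3 -m inch 'ROWS' [FORCE]. ROWS is JSON, one flat list of numbers, 5 for each row, row after row: the shift along the world's x, y, z in mm, then the turn about the world's z in degrees, then the opening in per cent of the stroke, from 0 (shut) to 100 (fully open). In form: [dx, dy, dz, yaw, hand, dx, dy, dz, yaw, hand, ...]. A call has 1 to 10 rows; each row is the pose to reach, as a shift and turn from the pose commanded when the call began; what a row does not reach only later rows make up. A row lasts 1/12 s, in which the tool goes at most 41.7 mm and 7.16 degrees, less where a joint would pass 70% of its speed; a pose out of reach is approached as far as the arm can. A call with a gripper value outside its range is refused whole. The fingers move at their own pace and stop on an object; FORCE is the grip in N (left out, the last holds). Time passes only in rows, so rows that repeat a pose let the fingers close. It gives the time, the measured TCP pose, the force, the opening and the grip force at its end, in the units of the state.
- robot.read_state(): the state, without advancing time (a new reading comes with each control period).
- read_camera(name): name is "side" or "top"; returns a dict with "image" (420x560x3 uint8, blue, green, red), "K" (3x3 intrinsics, pixels), "D" ([k1, k2, p1, p2, k3] as OpenCV has them; the pictures are not rectified), "extrinsics" (4x4, takes a point from world to camera coordinates). Camera axes: x right, y down, z forward; pixel columns grow to the right and rows downward; lengths in m; the calibration is good to about 2 mm. A picture is of the moment at which its call begins. There is no depth.
- job.close_job(): hands the job in; it is judged then, once.
The state is a dict: "t": time; "q": joint angles; "dq": joint speeds; "joint_torque": joint torques, N m; "tool_pos": TCP position; "orientation": TCP orientation; "force": force on the tool from outside, world axes, zero at the start; "wrist_torque": the same for the moment, N m; "opening": finger opening in m; "gripper_force": force on a finger pad.
Only numpy, scipy, OpenCV 4.12 (cv2) and the standard library are available. Lean on these libraries where they do the work, as an engineer would, in place of code of your own. Each camera call takes 0.05 s, during which the arm holds its last target. There are 200 camera calls.

## Working session

There is one attempt and no reset: what is moved stays moved. The work goes in short steps, Python scripts to look and compute and a shell command to move; the robot and the scene stay as the last step left them, time stands still between calls to the robot, and variables do not carry over. Pictures are saved under pics/ and viewed, at most 10 in all, crops included, and the job is handed in when it is done.

```bash
mkdir -p pics; ls; python3 - <<'E'
from plant import robot, read_camera
import cv2, numpy as np
for n in("side","top"):
    c=read_camera(n); cv2.imwrite(f"pics/{n}0.png",c["image"]); print(n,c["K"],c["D"],c["extrinsics"])
s=robot.read_state(); print({k:np.round(v,4) for k,v in s.items()}, robot.grip_point_offset)
E
```

```text
pics
side [[521.50458814   0.         282.66971266]
 [  0.         521.50458814 212.10792653]
 [  0.           0.           1.        ]] [-0.12026097  0.          0.          0.          0.        ] [[ 0.62435665  0.78110247 -0.00759594 -0.29732654]
 [ 0.49053384 -0.3996278  -0.77438632 -0.19185463]
 [-0.60791062  0.47976718 -0.63266747  1.56692848]
 [ 0.          0.          0.          1.        ]]
top [[417.87479977   0.         274.3327418 ]
 [  0.         417.87479977 210.11312446]
 [  0.           0.           1.        ]] [-0.08453404  0.          0.          0.          0.        ] [[ 8.06924974e-06 -9.99934585e-01  1.14379196e-02 -3.52238815e-02]
 [-9.95894376e-01 -1.04342903e-03 -9.05168675e-02  5.32994287e-01]
 [ 9.05228810e-02 -1.13902294e-02 -9.95829238e-01  9.78689685e-01]
 [ 0.00000000e+00  0.00000000e+00  0.00000000e+00  1.00000000e+00]]
{'t': np.float64(0.1), 'q': array([-1.2304,  0.1311,  1.4892, -0.    ,  1.523 , -0.0854]), 'dq': array([ 0.    , -0.0008, -0.0032,  0.    , -0.0013, -0.0021]), 'joint_torque': array([ 7.00000e-04, -5.61338e+01, -4.93100e+01,  7.70000e-02,
        2.90000e-02, -0.00000e+00]), 'tool_pos': array([ 0.2476, -0.5459,  0.2177]), 'orientation': array([-3.069e+00, -6.634e-01,  3.000e-04]), 'force': array([0.0297, 0.9669, 0.8013]), 'wrist_torque': array([-0.022 ,  0.008 ,  0.0253]), 'gripper_force': np.float64(0.0), 'opening': np.float64(0.0933)} 0.0188
```

View pics/side0.png

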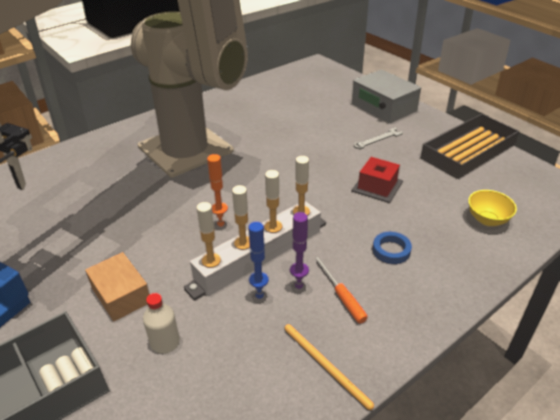

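View pics/top0.png

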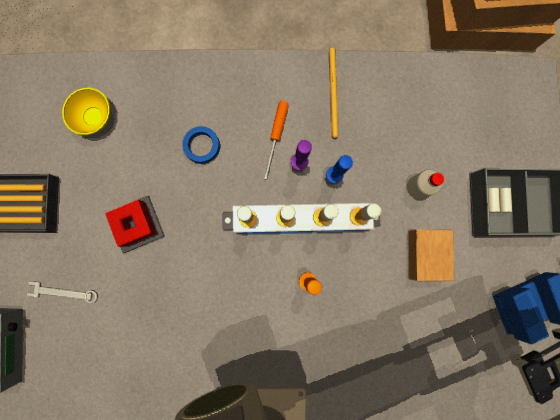

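The side view shows four white lamps on the rail: arm 4 at about (205,220) through arm 1 at (302,170). Around them are orange (216,180), blue (257,250) and purple (300,240) look-alikes, and the red stand is at (380,177). In the top view the lamps are at about (246,213), (288,213), (328,212) and (373,211), and the stand's well is at about (132,222).

```bash
cat > h.py <<'E'
import cv2, numpy as np
from plant import robot, read_camera
def ray(c,uv):
    p=cv2.undistortPoints(np.array([[uv]],float),c["K"],np.array(c["D"]))[0,0]
    E=c["extrinsics"];R=E[:3,:3];return -R.T@E[:3,3], R.T@np.array([p[0],p[1],1])
def onz(c,uv,z):
    o,d=ray(c,uv);return o+d*(z-o[2])/d[2]
def proj(c,P):
    E=c["extrinsics"];return cv2.projectPoints(np.array(P,float).reshape(-1,3),cv2.Rodrigues(E[:3,:3])[0],E[:3,3],c["K"],np.array(c["D"]))[0][:,0]
E
python3 - <<'E'
from h import *
c=read_camera("top");im=c["image"];s=read_camera("side")
hsv=cv2.cvtColor(im,cv2.COLOR_BGR2HSV)
red=(((hsv[...,0]<5)|(hsv[...,0]>174))&(hsv[...,1]>150)&(hsv[...,2]>60)).astype(np.uint8)
red[:, 200:]=0
cs,h=cv2.findContours(red,cv2.RETR_CCOMP,cv2.CHAIN_APPROX_NONE)
for k,q in enumerate(cs):
    if len(q)>20:
        r=cv2.minAreaRect(q);print("red",h[0][k][3],r,cv2.contourArea(q),onz(c,r[0],.062))
        b=np.array([onz(c,x,.062)[:2] for x in cv2.boxPoints(r)]);print(b.round(4).tolist(),np.linalg.norm(np.diff(b,axis=0),axis=1))
# rail mask
m=((hsv[...,1]<40)&(hsv[...,2]>150)).astype(np.uint8); m[:180]=0;m[260:]=0;m[:,:220]=0;m[:,400:]=0
print(np.argwhere(m)[:,::-1].min(0),np.argwhere(m)[:,::-1].max(0))
v=im[150:300,90:400];v2=cv2.resize(v,None,fx=2.5,fy=2.5,interpolation=cv2.INTER_CUBIC);cv2.imwrite("pics/crop.png",v2)
w=s["image"][140:300,180:420];cv2.imwrite("pics/crops.png",cv2.resize(w,None,fx=3.3,fy=3.3,interpolation=cv2.INTER_CUBIC))
E
```

```text
red -1 ((127.8630142211914, 222.80137634277344), (37.687255859375, 36.86796188354492), 69.44395446777344) 1273.5 [0.49969086 0.30517758 0.062     ]
[[0.5256, 0.3628], [0.556, 0.2818], [0.474, 0.2484], [0.4438, 0.3287]] [0.08650035 0.08849199 0.08572241]
red 2 ((128.24998474121094, 222.75001525878906), (11.700427055358887, 12.016654968261719), 71.56504821777344) 114.0 [0.49981248 0.30426785 0.062     ]
[[0.5083, 0.3224], [0.5172, 0.2957], [0.4914, 0.2862], [0.4825, 0.3128]] [0.02812467 0.02744579 0.0280466 ]
[225 203] [377 232]
```

View pics/crop.png

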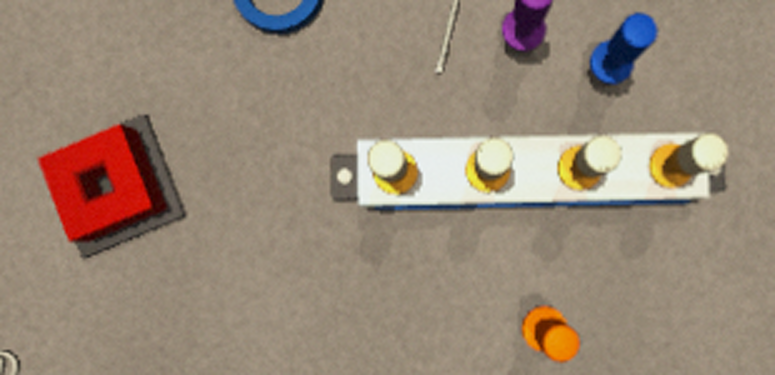

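View pics/crops.png

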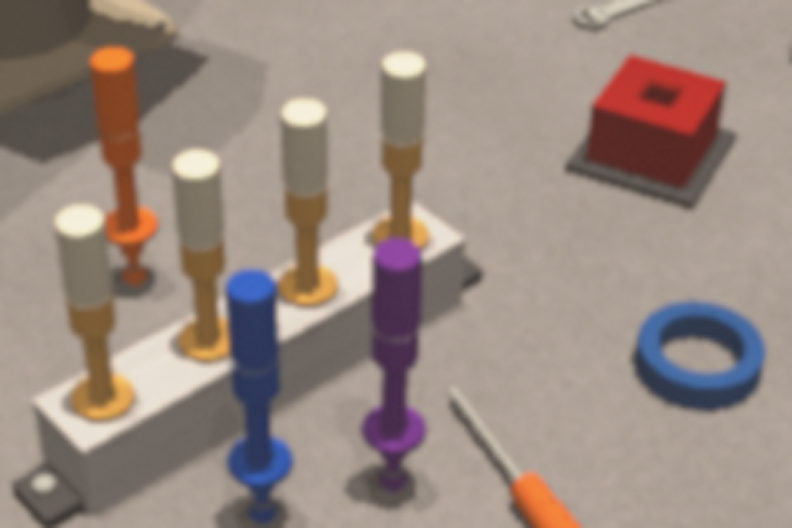

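The crops give lamp-top pixels in both views. In the top view they are about (245,214), (287,213), (331,212) and (374,211). In the side view they are about (302,159), (272,174), (240,190) and (204,207). The rail is unobstructed on top, and the stand's well is clear.

```bash
python3 - <<'E'
from h import *
c=read_camera("top");s=read_camera("side")
T=[(387,159),(493,157),(602,154),(709,152)];S=[(403,64),(304,112),(197,164),(80,220)]
P=[]
def tri(u,v):
    o1,d1=ray(c,u);o2,d2=ray(s,v)
    A=np.array([d1,-d2]).T;k=np.linalg.lstsq(A,o2-o1,rcond=None)[0];a,b=o1+k[0]*d1,o2+k[1]*d2
    return (a+b)/2,np.linalg.norm(a-b)
f=lambda p:(90+p[0]/2.5-.3,150+p[1]/2.5-.3)
g=lambda p:(180+p[0]/3.3-.35,140+p[1]/3.3-.35)
for t,q in zip(T,S): print("tri",tri(f(t),g(q)),"top",onz(c,f(t),.212).round(4),"side",onz(s,g(q),.212).round(4))
for p in [(358,140),(708,134),(710,197),(358,206)]: print("railtop",onz(c,f(p),.062).round(4))
for p in [(36,402),(97,451),(464,238),(420,208)]: print("railside",onz(s,g(p),.062).round(4))
print("well top",onz(c,f((96,181)),.062),"side",onz(s,g((661,94)),.062))
print("stand side corners",[onz(s,g(p),.062).round(4).tolist() for p in[(632,57),(724,83),(690,132),(597,104)]])
print("orange",tri(f((561,343)),g((112,60))),"blue",tri(f((638,31)),g((252,286))),"purple",onz(c,(304,146),.2))
E
```

```text
tri (array([0.51049667, 0.02635996, 0.21127272]), np.float64(0.002534011005683879)) top [0.5097 0.0253 0.212 ] side [0.5119 0.0268 0.212 ]
tri (array([ 0.51189688, -0.05676374,  0.21031733]), np.float64(0.0014953868560433662)) top [ 0.5113 -0.0573  0.212 ] side [ 0.5142 -0.0576  0.212 ]
tri (array([ 0.51444493, -0.14193149,  0.21078411]), np.float64(0.0020862728230571304)) top [ 0.5137 -0.1426  0.212 ] side [ 0.5165 -0.142   0.212 ]
tri (array([ 0.51594491, -0.22682604,  0.21074026]), np.float64(0.0015943691455129378)) top [ 0.5154 -0.2272  0.212 ] side [ 0.518 -0.227  0.212]
railtop [0.5397 0.0613 0.062 ]
railtop [ 0.5458 -0.2643  0.062 ]
railtop [ 0.487  -0.2649  0.062 ]
railtop [0.4787 0.0607 0.062 ]
railside [ 0.4901 -0.2614  0.062 ]
railside [ 0.5518 -0.2541  0.062 ]
railside [0.5393 0.0638 0.062 ]
railside [0.4931 0.062  0.062 ]
well top [0.50132139 0.30466722 0.062     ] side [0.50314681 0.30781628 0.062     ]
stand side corners [[0.451, 0.3289, 0.062], [0.5245, 0.3594, 0.062], [0.5533, 0.287, 0.062], [0.4807, 0.2578, 0.062]]
orange (array([ 0.36678599, -0.11008225,  0.19865561]), np.float64(0.0017925605443142192)) blue (array([ 0.61514519, -0.17462457,  0.19736302]), np.float64(0.0016424598109531481)) purple [ 0.64669942 -0.09265595  0.2       ]
```

```bash
python3 -m inch '[0,0,40,0,50,269,319,60,67,50,269,319,60,67,50,269,319,60,67,50,269,319,60,67,50,269,319,60,67,50,269,319,60,67,50,269,319,60,67,50,269,319,60,67,50,269,319,60,67,50]' 10; python3 -m inch '[0,0,0,0,50,0,0,0,0,50,0,0,0,0,50]'
```

```text
t: 1.13
tool_pos: [0.4903, -0.2582, 0.2769]
orientation: [2.236, 2.206, 0.0]
force: [-0.0, -0.1, 0.2]
opening: 0.0464
gripper_force: 0.0
t: 1.38
tool_pos: [0.4892, -0.2601, 0.2764]
orientation: [-2.244, -2.199, 0.001]
force: [0.3, 0.0, 0.4]
opening: 0.0464
gripper_force: 0.0
```

```bash
python3 -m inch '[28,33,0,2,50,28,33,0,2,50,28,33,-35,2,50,28,33,-70,2,50,28,33,-100,2,50,28,33,-111,2,50,28,33,-111,2,50,28,33,-111,2,50,28,33,-111,2,50]'
python3 - <<'E'
from h import *
for n in("side",):
    c=read_camera(n);i=c["image"][110:310,120:380] ;cv2.imwrite("pics/a4.png",cv2.resize(i,None,fx=3,fy=3))
E
```

```text
t: 2.13
tool_pos: [0.5183, -0.2284, 0.1682]
orientation: [2.204, 2.234, 0.001]
force: [0.6, -0.4, -0.2]
opening: 0.0464
gripper_force: 0.0
```

View pics/a4.png

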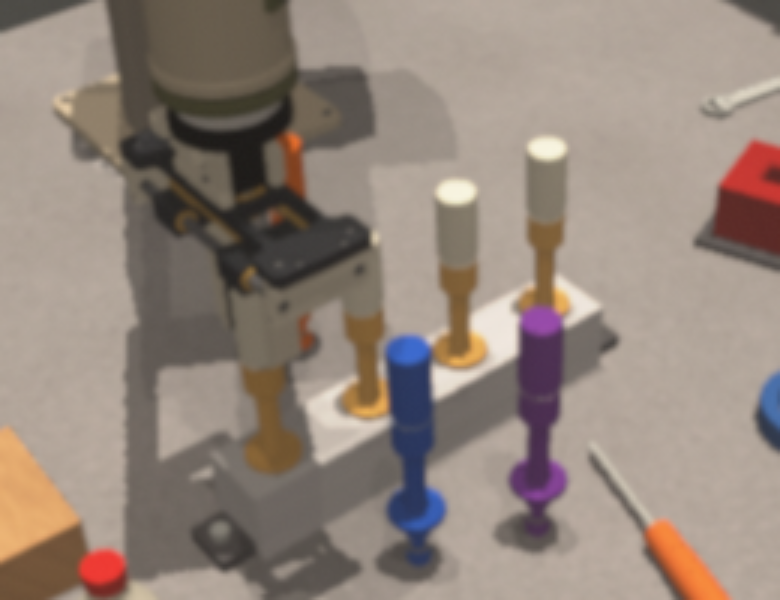

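The gripper straddles lamp 4 at crop (260,330) with nothing else touched, so I can push gently in x.

```bash
python3 -m inch '[4,0,0,0,50,8,0,0,0,50,8,0,0,0,50,8,0,0,0,50]'; python3 -m inch '[1,0,0,0,50,2,0,0,0,50,2,0,0,0,50,2,0,0,0,50]';python3 -m inch '[1,0,0,0,50,2,0,0,0,50,2,0,0,0,50,2,0,0,0,50]'
```

```text
t: 2.52
tool_pos: [0.5258, -0.2272, 0.1662]
orientation: [2.204, 2.238, 0.0]
force: [-0.7, -0.2, 1.2]
opening: 0.0464
gripper_force: 0.4
t: 2.85
tool_pos: [0.5268, -0.2272, 0.1657]
orientation: [-2.204, -2.237, 0.002]
force: [-4.2, -0.3, 4.1]
opening: 0.0466
gripper_force: 2.7
t: 3.18
tool_pos: [0.5278, -0.2273, 0.1658]
orientation: [-2.204, -2.236, 0.004]
force: [-11.5, -1.1, 7.7]
opening: 0.0469
gripper_force: 5.3
```

Arm 4 resists firmly, so it's clamped. I'll back off and go to arm 3.

```bash
python3 -m inch '[-6,0,0,0,50,-12,0,0,0,50,-12,0,35,0,50,-12,0,70,0,50,-14,40,75,0,50,-14,85,75,0,50,-14,85,75,0,50,-14,85,40,0,50,-14,85,5,0,50,-14,85,0,0,50]'; python3 -m inch '[0,0,0,0,50,4,0,0,0,50,6,0,0,0,50,6,0,0,0,50]';python3 -m inch '[1,0,0,0,50,2,0,0,0,50,2,0,0,0,50,2,0,0,0,50]'; python3 -m inch '[1,0,0,0,50,2,0,0,0,50,2,0,0,0,50,2,0,0,0,50]'
```

```text
t: 4.02
tool_pos: [0.5118, -0.1404, 0.1591]
orientation: [-2.198, -2.233, 0.005]
force: [-0.9, 0.4, -1.9]
opening: 0.0464
gripper_force: 0.0
t: 4.35
tool_pos: [0.5231, -0.1428, 0.1681]
orientation: [2.203, 2.235, 0.003]
force: [-0.1, 0.5, 0.6]
opening: 0.0467
gripper_force: 0.2
t: 4.68
tool_pos: [0.5235, -0.1422, 0.1659]
orientation: [2.205, 2.238, 0.0]
force: [-0.5, -0.3, -0.7]
opening: 0.0464
gripper_force: 0.3
t: 5.02
tool_pos: [0.5253, -0.142, 0.1655]
orientation: [-2.205, -2.238, 0.0]
force: [-1.2, -0.6, 0.4]
opening: 0.0467
gripper_force: 0.3
```

```bash
python3 -m inch '[1,0,0,0,50,2,0,0,0,50,2,0,0,0,50,2,0,0,0,50]'; python3 -m inch '[1,0,0,0,50,2,0,0,0,50,2,0,0,0,50,2,0,0,0,50]'
```

```text
t: 5.35
tool_pos: [0.5273, -0.1421, 0.1656]
orientation: [-2.205, -2.238, 0.0]
force: [-0.6, 0.7, 0.9]
opening: 0.0467
gripper_force: 0.4
t: 5.68
tool_pos: [0.5294, -0.1421, 0.1656]
orientation: [2.205, 2.238, -0.0]
force: [-2.0, -0.3, 1.2]
opening: 0.0463
gripper_force: 0.6
```

```bash
python3 -m inch '[1,0,0,0,50,2,0,0,0,50,2,0,0,0,50,2,0,0,0,50]'; python3 - <<'E'
from h import *
for n in("side",):
    c=read_camera(n);i=c["image"][110:310,120:380] ;cv2.imwrite("pics/a3.png",cv2.resize(i,None,fx=3,fy=3))
E
```

```text
t: 6.02
tool_pos: [0.5314, -0.1421, 0.1656]
orientation: [2.205, 2.238, 0.0]
force: [-1.9, -0.6, 0.7]
opening: 0.0467
gripper_force: 0.6
```

View pics/a3.png

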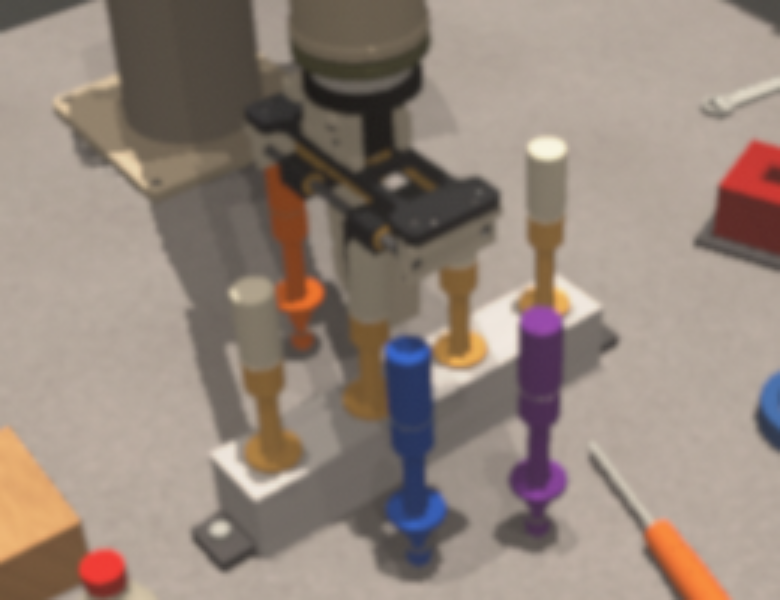

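Lamp 3 (crop 378,290) followed the finger for 8 mm under less than 2 N and visibly leans, so arm 3 is the loose one. Now to centre the hand, grip and lift.

```bash
python3 -m inch '[-6,0,0,0,50,-12,0,0,0,50,-16,0,0,0,50,-16,0,0,0,40,-16,0,0,0,34,-16,0,0,0,28,-16,0,0,0,20,-16,0,0,0,20,-16,0,0,0,20,-16,0,0,0,20]' 15; python3 -m inch '[0,0,1,0,20,0,0,2,0,20,0,0,4,0,20,0,0,6,0,20,0,0,8,0,20,0,0,10,0,20]'
```

```text
t: 6.9
tool_pos: [0.5154, -0.1421, 0.1657]
orientation: [2.205, 2.238, -0.0]
force: [-0.8, -0.9, 2.7]
opening: 0.0296
gripper_force: 15.0
t: 7.4
tool_pos: [0.5153, -0.142, 0.1758]
orientation: [-2.205, -2.238, 0.0]
force: [0.1, -0.6, -2.4]
opening: 0.0298
gripper_force: 15.0
```

```bash
python3 -m inch '[0,0,8,0,20,0,0,18,0,20,0,0,30,0,20,0,0,42,0,20,0,0,55,0,20,0,0,70,0,20,0,0,90,0,20,0,0,110,0,20,0,0,130,0,20,0,0,150,0,20]' 20;  python3 -m inch '[0,0,20,0,20,0,0,40,0,20,0,0,60,0,20,0,0,70,0,20,0,0,70,0,20,0,0,70,0,20]'
python3 - <<'E'
from h import *
a=read_camera("top")["image"];cv2.imwrite("pics/lift.png",read_camera("side")["image"])
E
```

```text
t: 8.23
tool_pos: [0.5153, -0.1421, 0.3281]
orientation: [2.204, 2.237, 0.001]
force: [0.1, -0.3, -3.6]
opening: 0.0298
gripper_force: 20.0
t: 8.73
tool_pos: [0.5156, -0.1422, 0.3961]
orientation: [2.204, 2.237, 0.001]
force: [-0.0, 0.8, -4.6]
opening: 0.0294
gripper_force: 20.0
```

View pics/lift.png

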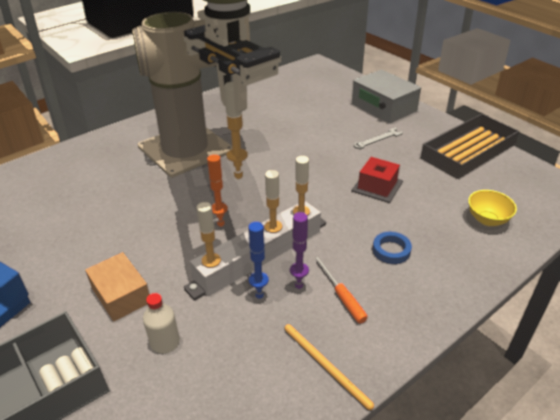

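The arm hangs upright in the hand with its shank tip at (239,176), clear of the rail. The other three arms stayed seated. Carry it above the stand.

```bash
python3 -m inch '[0,10,0,0,20,-1,30,0,0,20,-2,60,0,0,20,-3,95,0,0,20,-4,130,0,0,20,-5,165,0,0,20,-6,200,0,0,20,-7,235,0,0,20,-8,270,0,0,20,-9,305,0,0,20]';  python3 -m inch '[-1,35,0,0,20,-2,70,0,0,20,-3,100,0,0,20,-4,122,0,0,20,-5,136,0,0,20,-5,143,0,0,20,-5,143,-30,0,20,-5,143,-60,0,20,-5,143,-80,0,20,-5,143,-85,0,20]';python3 -m inch '[0,0,-10,0,20,0,0,-20,0,20,0,0,-25,0,20,0,0,-25,0,20,0,0,-25,0,20,0,0,-25,0,20]'
python3 - <<'E'
from h import *
c=read_camera("top");s=read_camera("side")
x=c["image"][140:290,60:210];y=s["image"][60:210,310:460]
cv2.imwrite("pics/above.png",np.hstack([cv2.resize(v,(400,400),interpolation=cv2.INTER_CUBIC) for v in(x,y)]))
p=robot.read_state()["tool_pos"];print(p)
E
```

```text
t: 9.67
tool_pos: [0.5052, 0.1652, 0.3944]
orientation: [-2.204, -2.237, 0.002]
force: [1.1, -0.7, -2.8]
opening: 0.0295
gripper_force: 20.0
t: 10.5
tool_pos: [0.4996, 0.3042, 0.3053]
orientation: [-2.204, -2.235, 0.012]
force: [0.2, 0.3, -3.1]
opening: 0.0298
gripper_force: 20.0
t: 11.0
tool_pos: [0.5018, 0.3061, 0.2868]
orientation: [2.205, 2.237, 0.003]
force: [0.1, -0.6, -2.8]
opening: 0.0296
gripper_force: 20.0
[0.50172984 0.30613978 0.28667584]
```

View pics/above.png

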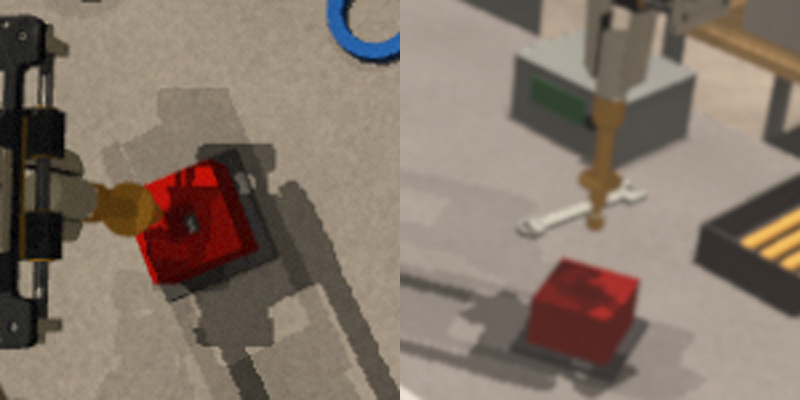

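The left half (top view) shows the skirt at (128,209) beside the well at (190,223). The right half (side view) shows the shank tip at (595,228) above the red block. Next I'll check for tilt by projecting the ideal upright arm.

```bash
python3 - <<'E'
from h import *
c=read_camera("top");s=read_camera("side");p=robot.read_state()["tool_pos"];print(p)
seat=p[2]-.1037
for n,z in(("tip",seat-.05),("skirt",seat+.004),("cup",seat+.085)):
    P=[p[0],p[1],z];print(n,"side",proj(s,P),"top",proj(c,P))
# segment brass in both, centroid per row
for k,(roi) in((s,(92,150,365,410)),(c,(195,240,80,130))):
    h=cv2.cvtColor(k["image"],cv2.COLOR_BGR2HSV);m=((h[...,0]>10)&(h[...,0]<24)&(h[...,1]>130)).astype(np.uint8)
    a,b,l,r=roi;q=m[a:b,l:r]
    for i in range(0,b-a,3):
        w=np.flatnonzero(q[i]); 
        if len(w): print(a+i,l+w.mean(),len(w),end=" | ")
    print()
for z in (.062,): print("well px",proj(c,[.501,.306,z]),proj(s,[.501,.306,z]))
E
```

```text
[0.50156457 0.30609336 0.28629542]
tip side [[381.96627872 145.30435794]] top [[116.52502958 219.94425042]]
skirt side [[384.27746021 126.87794854]] top [[106.93258828 218.14828586]]
cup side [[387.89803422  97.52563294]] top [[ 90.10158047 214.98681226]]
98 384.5 4 | 101 387.5 10 | 104 387.0 11 | 107 387.0 7 | 110 387.0 5 | 113 386.0 5 | 116 386.0 5 | 119 385.5 4 | 122 385.5 4 | 125 384.0 11 | 128 385.0 13 | 131 384.0 5 | 134 383.5 4 | 137 383.0 1 | 143 382.5 4 | 
198 80.0 1 | 210 105.2 15 | 213 106.0 21 | 216 106.5 22 | 219 107.5 26 | 222 105.0 29 | 225 107.5 14 | 228 108.0 1 | 231 81.0 1 | 
well px [[127.53136053 222.23690967]] [[378.88584481 168.02089978]]
```

The arm is upright and within about 1 px of the prediction over the well. Lower it.

```bash
python3 -m inch '[0,0,-20,0,20,0,0,-40,0,20,0,0,-55,0,20,0,0,-65,0,20,0,0,-70,0,20,0,0,-75,0,20,0,0,-80,0,20,0,0,-80,0,20]';python3 -m inch '[0,0,-5,0,20,0,0,-10,0,20,0,0,-15,0,20,0,0,-20,0,20,0,0,-25,0,20,0,0,-30,0,20,0,0,-33,0,20,0,0,-33,0,20]'
```

```text
t: 11.87
tool_pos: [0.5013, 0.3059, 0.2053]
orientation: [-2.205, -2.238, 0.0]
force: [0.7, 0.3, -3.9]
opening: 0.0295
gripper_force: 20.0
t: 12.53
tool_pos: [0.5008, 0.3056, 0.1714]
orientation: [-2.204, -2.238, 0.003]
force: [0.5, 0.2, -3.0]
opening: 0.0298
gripper_force: 20.0
```

```bash
python3 -m inch '[0,0,-2,0,20,0,0,-3,0,20,0,0,-4,0,20,0,0,-4,0,20]';python3 -m inch '[0,0,-1,0,20,0,0,-2,0,20,0,0,-2,0,20]'; python3 -m inch '[0,0,-1,0,20,0,0,-1,0,20]'
```

```text
t: 12.87
tool_pos: [0.5013, 0.3059, 0.1685]
orientation: [-2.205, -2.238, -0.0]
force: [-0.3, 0.7, -2.3]
opening: 0.0299
gripper_force: 20.0
t: 13.12
tool_pos: [0.5013, 0.3059, 0.1664]
orientation: [-2.205, -2.238, 0.0]
force: [0.8, 1.0, -2.3]
opening: 0.0298
gripper_force: 20.0
t: 13.28
tool_pos: [0.5015, 0.306, 0.1658]
orientation: [2.205, 2.238, 0.001]
force: [0.2, 0.2, -1.2]
opening: 0.0295
gripper_force: 20.0
```

```bash
python3 -m inch '[0,0,-1,0,20,0,0,-1,0,20,0,0,-1,0,20]'; python3 -m inch '[0,0,0,0,25,0,0,0,0,30,0,0,0,0,33,0,0,0,0,36,0,0,0,0,45,0,0,0,0,55,0,0,0,0,60,0,0,0,0,60,0,0,0,0,60]' 5
python3 - <<'E'
from h import *
s=read_camera("side");c=read_camera("top")
cv2.imwrite("pics/rel.png",np.hstack([cv2.resize(v,(400,400),interpolation=cv2.INTER_CUBIC) for v in(c["image"][140:290,60:210],s["image"][80:230,310:460])]))
E
```

```text
t: 13.53
tool_pos: [0.5016, 0.3061, 0.1658]
orientation: [2.205, 2.238, 0.002]
force: [-3.2, -1.4, 6.2]
opening: 0.0297
gripper_force: 20.0
t: 14.28
tool_pos: [0.5013, 0.3059, 0.1645]
orientation: [-2.205, -2.238, 0.0]
force: [-0.5, 0.0, 0.8]
opening: 0.0551
gripper_force: 0.0
```

View pics/rel.png

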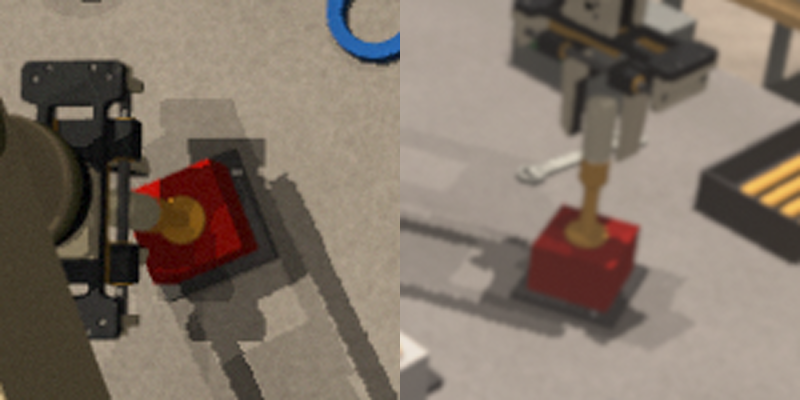

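The arm is seated: its skirt lies flat on the red block (side half, 587,235), upright and free of the opened fingers. Retreat straight up, then away.

```bash
python3 -m inch '[0,0,10,0,60,0,0,30,0,60,0,0,60,0,60,0,0,95,0,60,0,0,130,0,60,0,0,130,0,60,-60,0,130,0,60,-100,0,130,0,60,-100,0,130,0,60,-100,0,130,0,60]'
python3 - <<'E'
from h import *
s=read_camera("side");c=read_camera("top")
cv2.imwrite("pics/end.png",np.hstack([cv2.resize(v["image"],(400,300),interpolation=cv2.INTER_AREA) for v in(c,s)]))
for n,z in(("skirt",.066),("lamptop",.212)): print(n,proj(s,[.501,.306,z]))
h=cv2.cvtColor(s["image"],cv2.COLOR_BGR2HSV)
cv2.imwrite("pics/end.png",np.hstack([cv2.resize(s["image"][90:210,320:440],(400,400),interpolation=cv2.INTER_CUBIC),cv2.resize(s["image"],(400,400))]))
E
```

```text
t: 15.22
tool_pos: [0.3986, 0.3064, 0.2958]
orientation: [-2.202, -2.24, -0.002]
force: [-0.3, -0.5, -0.7]
opening: 0.0559
gripper_force: 0.0
skirt [[379.04613    166.76682063]]
lamptop [[385.19779373 117.82236245]]
```

View pics/end.png

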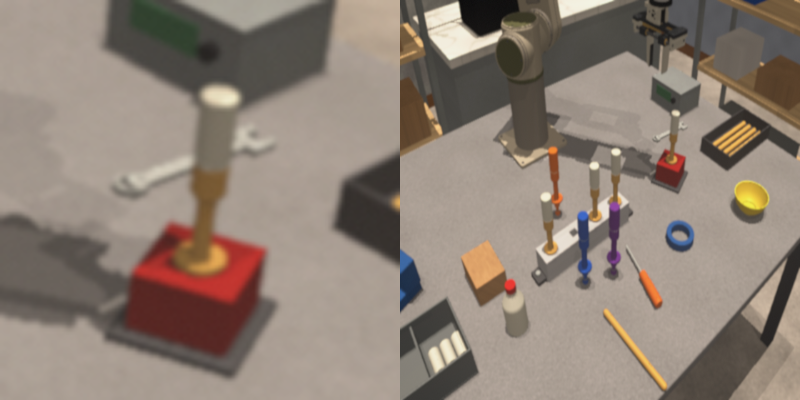

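The arm stands upright in the red stand: skirt at (200,255) and lamp top at (222,95), matching the predicted upright pose to about 1 px. Everything else is where it was.

```bash
python3 -c "
from plant import job; print(job.close_job())"
```

```text
the job is handed in; nothing more can be done
None
```

Arm 3 was the loose one; I drew it straight up out of the rail and seated it upright in the red rework stand, with the other arms and bench items left in place, and handed the job in (I pushed only arms 4 and 3, so arms 1 and 2 were never rocked; the hardest push read about 12 N sideways, on clamped arm 4).

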